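# Stack the stationery boxes on the document chest

### The job

Tidy this desk: put the stapler that was left on the document chest flat in the wooden tray, right way up, and fasten the chest by swinging its hasp all the way down over the staple. Only then stack every stationery box that is on the desk into one upright pile on the chest's lid, deep boxes below the shallow ones, each with its four feet fully home in the recesses of the lid below. Leave the mug, the books and the plant where they are.

Things in the scene. Friction and masses are not known exactly. Their poses are not given: they have to be found in the camera images.
- deep1_c (a point): lidded plastic box, deep size (one of two alike): 60 mm wide (x), 140 long (y), 64 high, about 0.26 kg, plain flat sides. Four round corner feet, 14 mm across, 8 high, 17.5 mm (x) and 57.5 mm (y) off the middle; four matching lid recesses, 19 mm square, 6 deep. Feet home: soles 6 mm under the top of the lid below. Point: its centre, 32 mm above the soles; z up; either end first is the same. May be absent
- deep2_c (a point): lidded plastic box, deep size (one of two alike): 60 mm wide (x), 140 long (y), 64 high, about 0.26 kg, plain flat sides. Four round corner feet, 14 mm across, 8 high, 17.5 mm (x) and 57.5 mm (y) off the middle; four matching lid recesses, 19 mm square, 6 deep. Feet home: soles 6 mm under the top of the lid below. Point: its centre, 32 mm above the soles; z up; either end first is the same. May be absent
- flat1_c (a point): lidded plastic box, shallow size (one of two alike): 60 mm wide (x), 140 long (y), 46 high, about 0.17 kg, plain flat sides. Four round corner feet, 14 mm across, 8 high, 17.5 mm (x) and 57.5 mm (y) off the middle; four matching lid recesses, 19 mm square, 6 deep. Feet home: soles 6 mm under the top of the lid below. Point: its centre, 23 mm above the soles; z up; either end first is the same. May be absent
- flat2_c (a point): lidded plastic box, shallow size (one of two alike): 60 mm wide (x), 140 long (y), 46 high, about 0.17 kg, plain flat sides. Four round corner feet, 14 mm across, 8 high, 17.5 mm (x) and 57.5 mm (y) off the middle; four matching lid recesses, 19 mm square, 6 deep. Feet home: soles 6 mm under the top of the lid below. Point: its centre, 23 mm above the soles; z up; either end first is the same. May be absent
- chest_seat (a point): grey steel document chest, lid shut, 110 mm (x) by 230 mm (y), 80 high, immovable. Its lid has four recesses like those of the boxes, for one box lying along y. Point: the middle of the four recesses at the level of their floor, 74 mm above the desk, 27 mm off the chest's middle towards +y; z up. The hasp is at the -y end
- hasp_pin (a point): middle of the hasp's hinge pin, which runs along the chest's x just outside the top of its -y end, 83 mm above the desk; fixed to the chest, same axes as the chest
- hasp_end (a point): on the hasp's steel strap, 56 mm from the hinge pin, half-way through its thickness. Strap 26 mm wide (along the pin), 4 thick, 65 long, with a turned-up lip at its end; its slot goes over a 14 mm high staple on the lid, 36 mm from the pin. Stiff hinge: it stays where it is left and needs about 1 N at this point to move
- hasp (a joint): angle of the hasp in rad: 0 lying flat on the lid over the staple (fastened, a stop), 1.57 standing straight up, 2.9 swung outwards away from the chest (stop)
- stapler_c (a point): black desk stapler, 140 mm long (its y), 46 mm high, with a flat weighted base 44 mm wide; its upper arm, 26 mm wide with parallel sides, lies 26 to 46 mm above the underside. About 0.25 kg. The point is its centre, 23 mm above its underside; z up. It starts on the chest's lid
- tray_in (a point): shallow wooden desk tray, outside 120 mm (its x) by 220 mm (its y) and 25 mm high, walls and floor 5 mm, immovable. The point is the centre of its inner floor; z up
- mug: white mug, 80 mm across and 95 mm high, a bystander; origin at the centre of its underside
- books: pile of three books, about 210 by 140 mm and 74 mm high, a bystander; origin at the centre of its underside
- plant: small plant in a clay pot, 90 mm across and about 140 mm high, a bystander; origin at the centre of its underside
Things that resemble listed ones, but are neither listed nor needed, are in the scene too. Leave any red or yellow look-alike of the part that bears deep2_c alone. What is shaped like the part that bears flat2_c but turquoise or yellow is not meant.

How it is judged:
On the way, in this order (a step that is already met when the one before it is completed fails the run):
1. the stapler lies right way up in the tray and the hasp is down over the staple (either one first) (x of stapler_c in the frame of tray_in between -0.05 and 0.05 m and y of stapler_c in the frame of tray_in between -0.075 and 0.075 m and z of stapler_c in the frame of tray_in between 0.018 and 0.029 m and angle between stapler_c's own z axis and vertical below 0.1 rad and value of joint hasp below 0.1 rad), for 0.2 s.
2. then the first box stands with its feet in the recesses of the chest's lid (((x of deep1_c in the frame of chest_seat between -0.006 and 0.006 m and y of deep1_c in the frame of chest_seat between -0.006 and 0.006 m and z of deep1_c in the frame of chest_seat between 0.029 and 0.0345 m) or (x of deep2_c in the frame of chest_seat between -0.006 and 0.006 m and y of deep2_c in the frame of chest_seat between -0.006 and 0.006 m and z of deep2_c in the frame of chest_seat between 0.029 and 0.0345 m) or (x of flat1_c in the frame of chest_seat between -0.006 and 0.006 m and y of flat1_c in the frame of chest_seat between -0.006 and 0.006 m and z of flat1_c in the frame of chest_seat between 0.02 and 0.0255 m) or (x of flat2_c in the frame of chest_seat between -0.006 and 0.006 m and y of flat2_c in the frame of chest_seat between -0.006 and 0.006 m and z of flat2_c in the frame of chest_seat between 0.02 and 0.0255 m))), for 0.2 s.
At the end, for the whole second after the job is handed in: stapler upright in the tray, level within 0.1 rad; hasp within 0.1 rad of flat on the lid; every box present at rest, seated on the chest or on another box: within 6 mm of centred, 3 mm of full depth and 0.035 rad of upright, no deep box above a shallow one (all of step 1 and ((x of deep1_c in the frame of chest_seat between -0.006 and 0.006 m and y of deep1_c in the frame of chest_seat between -0.006 and 0.006 m and z of deep1_c in the frame of chest_seat between 0.029 and 0.0345 m) or (x of deep1_c in the frame of deep2_c between -0.006 and 0.006 m and y of deep1_c in the frame of deep2_c between -0.006 and 0.006 m and z of deep1_c in the frame of deep2_c between 0.055 and 0.0605 m)) and angle between each of deep1_c, deep2_c, flat1_c, flat2_c's own z axis and vertical below 0.035 rad and linear speed of each of deep1, deep2, flat1, flat2 below 0.02 m/s and ((x of deep2_c in the frame of chest_seat between -0.006 and 0.006 m and y of deep2_c in the frame of chest_seat between -0.006 and 0.006 m and z of deep2_c in the frame of chest_seat between 0.029 and 0.0345 m) or (x of deep2_c in the frame of deep1_c between -0.006 and 0.006 m and y of deep2_c in the frame of deep1_c between -0.006 and 0.006 m and z of deep2_c in the frame of deep1_c between 0.055 and 0.0605 m)) and ((x of flat1_c in the frame of chest_seat between -0.006 and 0.006 m and y of flat1_c in the frame of chest_seat between -0.006 and 0.006 m and z of flat1_c in the frame of chest_seat between 0.02 and 0.0255 m) or (x of flat1_c in the frame of deep1_c between -0.006 and 0.006 m and y of flat1_c in the frame of deep1_c between -0.006 and 0.006 m and z of flat1_c in the frame of deep1_c between 0.046 and 0.0515 m) or (x of flat1_c in the frame of deep2_c between -0.006 and 0.006 m and y of flat1_c in the frame of deep2_c between -0.006 and 0.006 m and z of flat1_c in the frame of deep2_c between 0.046 and 0.0515 m) or (x of flat1_c in the frame of flat2_c between -0.006 and 0.006 m and y of flat1_c in the frame of flat2_c between -0.006 and 0.006 m and z of flat1_c in the frame of flat2_c between 0.037 and 0.0425 m)) and ((x of flat2_c in the frame of chest_seat between -0.006 and 0.006 m and y of flat2_c in the frame of chest_seat between -0.006 and 0.006 m and z of flat2_c in the frame of chest_seat between 0.02 and 0.0255 m) or (x of flat2_c in the frame of deep1_c between -0.006 and 0.006 m and y of flat2_c in the frame of deep1_c between -0.006 and 0.006 m and z of flat2_c in the frame of deep1_c between 0.046 and 0.0515 m) or (x of flat2_c in the frame of deep2_c between -0.006 and 0.006 m and y of flat2_c in the frame of deep2_c between -0.006 and 0.006 m and z of flat2_c in the frame of deep2_c between 0.046 and 0.0515 m) or (x of flat2_c in the frame of flat1_c between -0.006 and 0.006 m and y of flat2_c in the frame of flat1_c between -0.006 and 0.006 m and z of flat2_c in the frame of flat1_c between 0.037 and 0.0425 m))); the robot touches nothing.
It fails at once if mug pushed more than 40 mm or tipped over (distance of mug from where it was at the start of the episode above 0.04 m or angle between mug's own z axis and vertical above 0.5 rad).
It fails at once if books pushed more than 40 mm or tipped over (distance of books from where it was at the start of the episode above 0.04 m or angle between books's own z axis and vertical above 0.5 rad).
It fails at once if plant pushed more than 40 mm or tipped over (distance of plant from where it was at the start of the episode above 0.04 m or angle between plant's own z axis and vertical above 0.5 rad).
Of deep1, deep2, flat1, flat2 only 3 to 4 are there at a start; the rules pass over those that are not, and their reading is None.
At some moment in a run one of stapler may be knocked a few centimetres aside while the robot is not near it.
Once in a run the grip may slacken for a moment while it holds something.
It also fails if it takes over 208 s, if anything falls off the work surface, if the arm or the gripper's body presses on something with over 40 N, if the wrist force passes 120 N, or if a joint passes its speed limit or range.

### The arm

A 6-joint arm with a two-finger parallel gripper is mounted at the origin on the work surface. World frame = base frame: x ahead of the robot, y to its left, z up, the work surface at z = 0. Lengths are in m, angles in rad, forces in N, time in s.
With the tool pointing down it reaches from about 0.35 to 0.775 m from the base axis. Payload 5.5 kg.
Tool frame: the origin (TCP) lies at the very end of the fingers, on their centre line; the grasp point (between the pads) lies 19 mm behind it; z points along the fingers, y is the line along which they close (so a half turn about z gives the same grasp; the last joint's range is limited). The gripper opens to 85 mm and grips with 20 to 120 N. Pads are 22 mm wide; open, the fingers measure 114 mm over their backs; the gripper's body (76 mm by 85 mm) begins 54 mm behind the grasp point. The pads swing forward as they close: fully open they stand 13 mm farther back than shut.
Start: joints at [-1.479, 0.313, 0.046, 1.304, 0, 1.431], TCP at [0.132, -0.56, 0.231] pointing down, gripper open.
Joint ranges: [-2.76, 2.76], [-0.86, 1.69], [-1.03, 1.26], [-2.2, 2.34], [-1.47, 1.5], [-3.14, 3.14]. Speed limits (rad/s): [2.57, 2.57, 3.14, 3.14, 3.14, 3.14].

### API

Orientations are given as a unit quaternion [w, x, y, z].
In Python, from workcell import get_state, read_camera, calibration, hand_in gives the robot as it stands.
- The arm moves only by the tool drive_tool, never from a script. Its argument "deltas" is a list that holds one entry, the list of rows, each a list of 7 numbers: the closure in counts, from 0 (fully open) to 255 (shut), then the shift along the tool's x, y, z in m, then the turn, a rotation vector about the tool's x, y, z in degrees. A call has 1 to 12 rows; each row is the pose to reach, as a shift and turn from the pose commanded when the call began, along the tool's axes at that moment; what a row does not reach only later rows make up. A row lasts 1/8 s, in which the tool goes at most 62.5 mm and 10.7 degrees, less where a joint would pass 70% of its speed; a pose out of reach is approached as far as the arm can. A call with a gripper value outside its range is refused whole. The fingers move at their own pace and stop on an object; "newtons" is the grip in N (left out, the last holds). Time passes only in rows, so rows that repeat a pose let the fingers close. It gives the time, the measured TCP pose, the force, the opening and the grip force at its end, in the units of the state.
- get_state(): the state, without advancing time (a new reading comes with each control period).
- read_camera(name): name is "scene" or "top"; returns (picture, depth): 420x560x3 uint8, red, green, blue; 420x560 float32, m along the optical axis (not along the pixel's ray), 0 where there is no reading.
- calibration(name): a dict with "mtx" (3x3 intrinsics, pixels), "k1" (the pictures are not rectified: a ray, as slopes to the right and down, at radius r is drawn at 1 + k1 r^2 times it, then the intrinsics apply), "world_from_camera" (4x4, takes a point from camera to world coordinates). Camera axes: x right, y up, looking along -z (the intrinsics and any distortion apply to the point x, -y, -z); pixel columns grow to the right and rows downward; lengths in m; the calibration is good to about 2 mm. A picture is of the moment at which its call begins. calibration takes no time and is no camera call.
- hand_in(): hands the job in; it is judged then, once.
The state is a dict: "clock": time; "joint_pos": joint angles; "qvel": joint speeds; "tau": joint torques, N m; "tcp_pos": TCP position; "orientation": TCP orientation; "wrist_force": force on the tool from outside, world axes, zero at the start; "ft_torque": the same for the moment, N m; "finger_gap": finger opening in m; "grip_force": force on a finger pad.
Only numpy, scipy, OpenCV 4.12 (cv2) and the standard library are available. Lean on these libraries where they do the work, as an engineer would, in place of code of your own. Each camera call takes 0.05 s, during which the arm holds its last target. There are 200 camera calls.

## Working session

There is one attempt and no reset: what is moved stays moved. The work goes in short steps, Python scripts to look and compute and a tool call to move; the robot and the scene stay as the last step left them, time stands still between calls to the robot, and variables do not carry over. Pictures are saved under pics/ and viewed, at most 14 in all, crops included, and the job is handed in when it is done.

Besides the shell and the picture viewer there is one more tool, called after "Call:" in YAML: its name, and indented under it one key for each argument. drive_tool: Moves the arm, as the interface text tells. Its arguments: {"type":"object","properties":{"deltas":{"type":"array","items":{"type":"array","items":{"type":"array","items":{"type":"number"}}}},"newtons":{"type":"number"}},"required":["deltas"]}

```bash
ls; mkdir -p pics; cat > h.py <<'E'
import numpy as np, cv2
from workcell import get_state, read_camera, calibration, hand_in
def cloud(name, d):
    c=calibration(name); K=np.array(c["mtx"]); T=np.array(c["world_from_camera"])
    v,u=np.mgrid[0:420,0:560]
    x=(u-K[0,2])/K[0,0]; y=(v-K[1,2])/K[1,1]
    rd=np.hypot(x,y); r=rd.copy()
    for _ in range(10): r=rd/(1+c["k1"]*r*r)
    s=np.where(rd>0,r/np.maximum(rd,1e-9),1); x=x*s;y=y*s
    P=np.stack([x*d,-y*d,-d],-1)
    return P@T[:3,:3].T+T[:3,3]
def look(name):
    im,d=read_camera(name); return im,d,cloud(name,d)
def save(n,im,crop=None,k=1):
    if crop: im=im[crop[1]:crop[3],crop[0]:crop[2]]
    cv2.imwrite("pics/"+n,cv2.cvtColor(cv2.resize(im,None,fx=k,fy=k,interpolation=cv2.INTER_CUBIC),cv2.COLOR_RGB2BGR))
E
python3 - <<'E'
from h import *
for n in("top","scene"):
    im,d,P=look(n); save(n+"0.png",im,None,1.4); np.savez(n+"0.npz",im=im,d=d,P=P)
    c=calibration(n); print(n,c["mtx"],c["k1"],np.round(c["world_from_camera"],3).tolist(),(d==0).mean())
s=get_state(); print(s)
E
```

```text
pics
top [[512.1323845    0.         278.9882985 ]
 [  0.         512.1323845  216.13533854]
 [  0.           0.           1.        ]] -0.12280931588371258 [[-0.006, 0.987, -0.158, 0.247], [-1.0, -0.006, -0.003, 0.006], [-0.004, 0.158, 0.987, 1.675], [0.0, 0.0, 0.0, 1.0]] 0.004285714285714286
scene [[485.94972343   0.         275.67730062]
 [  0.         485.94972343 214.13824052]
 [  0.           0.           1.        ]] -0.17765883489152548 [[-0.884, -0.363, 0.295, 1.0], [0.468, -0.693, 0.548, 0.905], [0.006, 0.623, 0.783, 1.34], [0.0, 0.0, 0.0, 1.0]] 0.0039625850340136055
{'clock': 0.1, 'joint_pos': array([-1.47861041e+00,  3.13934246e-01,  4.51286455e-02,  1.30360903e+00,
        1.33180298e-05,  1.43122109e+00]), 'qvel': array([ 0.00040838, -0.00232162,  0.00259965, -0.00114714,  0.00021424,
        0.00125184]), 'tau': array([ 2.65185976e-03, -4.81727350e+01,  2.99243098e+01,  1.27293082e-02,
       -1.00853115e-04,  4.35782823e-06]), 'tcp_pos': array([ 0.13204031, -0.55918126,  0.2305077 ]), 'orientation': array([-8.08765523e-04,  9.93293031e-01,  1.15621361e-01,  2.58278916e-05]), 'wrist_force': array([-0.29877286,  0.48300898, -0.08904067]), 'ft_torque': array([-0.00435687, -0.01739629, -0.0409169 ]), 'grip_force': 0.0, 'finger_gap': 0.08545155345765296}
```

View pics/top0.png

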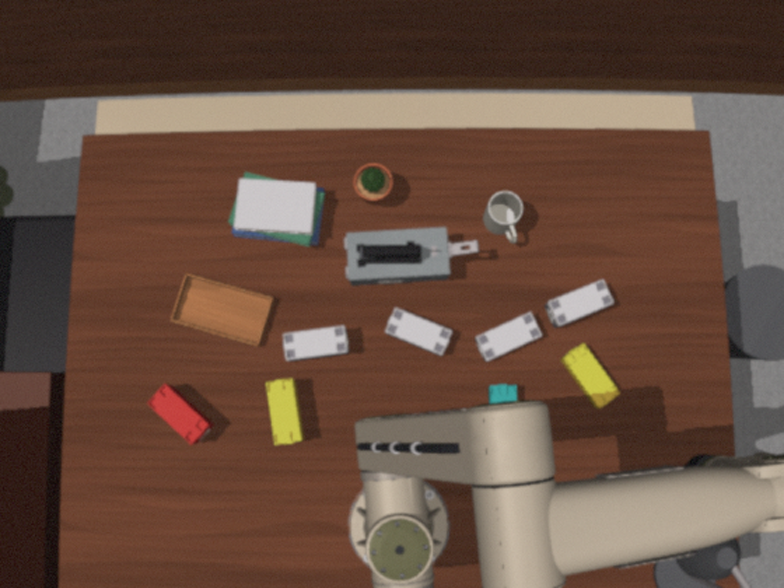

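View pics/scene0.png

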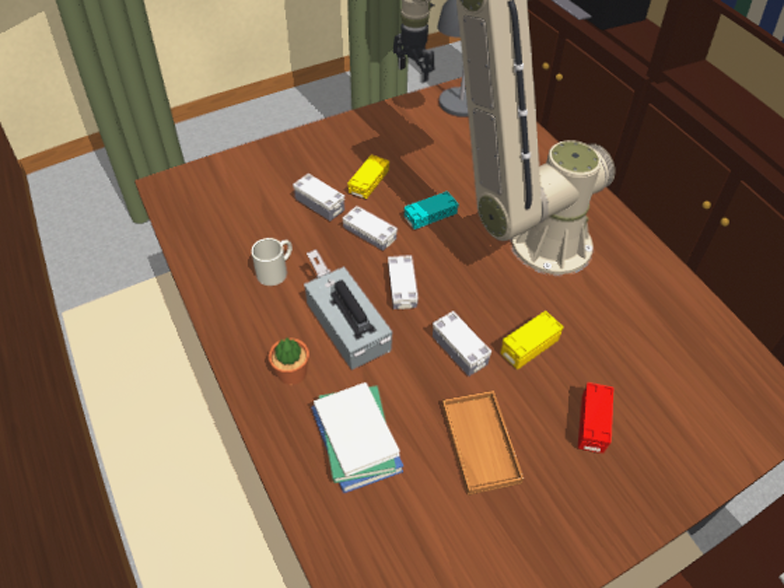

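The top view (1.4x) shows four white boxes near (316,343), (419,331), (509,337) and (580,302). The grey chest is at (398,255) with the black stapler on it, and its hasp is swung outwards at (462,247). The tray is at (222,310). The red, yellow and turquoise boxes are the look-alikes to leave alone.

```bash
cat >> h.py <<'E'
def rects(P,mask,amin=60):
    m=cv2.morphologyEx(mask.astype(np.uint8),cv2.MORPH_OPEN,np.ones((2,2)))
    n,l=cv2.connectedComponents(m); out=[]
    for i in range(1,n):
        s=(l==i)
        if s.sum()<amin: continue
        p=P[s]; z=np.median(p[:,2]); q=p[abs(p[:,2]-z)<.008]
        (cx,cy),(w,h),a=cv2.minAreaRect((q[:,:2]*1000).astype(np.float32))
        if w>h: a+=90; w,h=h,w   # a: angle of long axis = a+90
        v,u=np.nonzero(s)
        out.append((s.sum(),round(u.mean()),round(v.mean()),round(cx,1),round(cy,1),round(z*1000,1),round(w),round(h),round((a+90)%180,1)))
    return out
E
python3 - <<'E'
from h import *
for n in("top","scene"):
    f=np.load(n+"0.npz"); im,P=f["im"],f["P"]
    hsv=cv2.cvtColor(im,cv2.COLOR_RGB2HSV); H,S,V=cv2.split(hsv); z=P[...,2]
    on=(P[...,0]>.2)&(P[...,0]<1)&(abs(P[...,1])<.8)
    print(n,"desk z",np.median(z[on&(z<.02)]))
    for nm,m in dict(white=(S<50)&(V>120)&(z>.03),chest=(S<60)&(z>.065)&(z<.086)&(V>60)&(V<190),stap=(V<60)&(z>.09)&(z<.14),tray=(H>5)&(H<22)&(S>120)&(V>120)&(z<.035),yel=(H>24)&(H<36)&(S>120),teal=(H>80)&(H<100)&(S>120)).items():
        for r in rects(P,m&on): print(nm,*r)
E
```

```text
top desk z -0.000814475864846953
white 2115 197 148 735.2 280.9 72.3 123 181 86.0
white 1759 290 181 615.0 -19.7 79.4 109 258 93.1
white 834 415 217 501.6 -425.5 62.0 58 146 111.8
white 829 299 238 439.1 -51.2 43.9 59 140 66.8
white 830 364 241 426.4 -258.2 43.9 57 142 114.6
white 843 226 246 412.2 181.3 61.4 57 140 97.7
white 1931 362 308 228.2 -141.9 776.5 64 77 94.3
chest 1789 286 182 614.3 -6.8 78.8 109 232 93.1
stap 358 279 181 608.9 9.0 122.5 23 122 91.9
tray 2193 161 222 495.1 409.6 3.8 118 217 73.6
yel 751 421 266 338.4 -443.8 45.0 63 131 33.7
yel 853 203 293 261.4 252.5 61.5 59 137 8.5
teal 224 360 282 297.6 -242.5 45.1 33 59 95.8
scene desk z -0.0004440191261093629
white 490 229 138 502.7 -417.7 62.6 67 141 111.4
white 522 265 162 428.6 -250.9 43.2 69 143 112.9
white 559 193 185 706.8 -243.4 62.9 83 93 163.5
white 1478 248 221 618.0 -14.6 78.9 113 272 93.4
white 571 288 201 442.3 -44.8 43.7 58 147 67.0
white 768 331 244 415.6 189.3 61.8 65 137 98.2
white 2465 255 308 735.3 284.9 73.2 119 180 86.2
chest 66 190 177 710.3 -275.8 69.8 22 66 162.6
chest 81 193 189 724.4 -221.2 68.0 29 75 164.1
chest 448 253 237 618.6 7.2 77.3 110 223 93.2
stap 275 251 217 614.7 21.1 123.4 26 125 90.0
tray 60839 284 280 574.0 4.7 -0.3 756 1593 90.0
yel 414 264 126 338.2 -439.0 43.9 59 143 34.2
yel 737 380 242 264.0 260.5 62.3 62 136 6.4
teal 516 306 151 260.1 -234.5 41.9 65 123 176.5
```

```bash
sed -i 's/<.008\]/<.003]/' h.py
python3 - <<'E'
from h import *
for n in("top","scene"):
    f=np.load(n+"0.npz"); im,P=f["im"],f["P"]
    hsv=cv2.cvtColor(im,cv2.COLOR_RGB2HSV); H,S,V=cv2.split(hsv); z=P[...,2]
    on=(P[...,0]>.35)&(P[...,0]<1)&(abs(P[...,1])<.8)
    for nm,m in dict(white=(S<50)&(V>120)&(z>.03),stap=(V<75)&(z>.09)&(z<.14),trayrim=(H<25)&(S>90)&(z>.018)&(z<.035)).items():
        for r in rects(P,m&on): print(n,nm,*r)
    # chest frame profile
    a=np.radians(3.1); o=np.array([.6145,-.007]); d=P[...,:2]-o
    cy=d@[-np.sin(a),np.cos(a)]; cx=d@[np.cos(a),np.sin(a)]
    print("stapler section z by cx (cy -.02..0.04)")
    for lo in np.arange(-.03,.036,.006):
        k=(cx>lo)&(cx<lo+.006)&(cy>-.02)&(cy<.04)&(z>.05); 
        if k.any(): print(round(lo+.003,3),np.round(np.percentile(z[k],[5,50,95]),3),end=";")
    print("\nalong y, |cx|<8mm / hasp")
    for lo in np.arange(-.21,.13,.01):
        k=(abs(cx)<.013)&(cy>lo)&(cy<lo+.01)&(z>.02)
        if k.any(): print(round(lo+.005,3),np.round(np.percentile(z[k],[5,50,95]),3),round(cx[k].min(),3),round(cx[k].max(),3))
    k=(cy<-.13)&(cy>-.21)&(abs(cx)<.04)&(z>.05); print("hasp cx range",np.percentile(cx[k],[2,50,98]),"cy",np.percentile(cy[k],[1,99]))
    save(n+"c.png",im,(220,140,380,220) if n=="top" else (190,160,300,280),5)
E
```

```text
top white 2108 197 148 735.6 281.0 72.3 121 181 85.6
top white 1749 290 181 615.0 -14.2 79.4 108 246 93.0
top white 825 415 217 501.5 -425.8 62.0 56 141 111.5
top white 825 299 238 439.7 -50.2 44.0 58 137 67.3
top white 824 364 241 425.9 -258.6 43.9 56 142 114.1
top white 841 226 246 412.2 182.2 61.4 57 139 97.6
top stap 207 267 129 787.1 46.6 103.5 44 48 89.5
top stap 380 279 181 610.4 10.7 122.5 23 125 89.5
stapler section z by cx (cy -.02..0.04)
-0.027 [0.073 0.079 0.085];-0.021 [0.077 0.086 0.092];-0.015 [0.084 0.092 0.127];-0.009 [0.085 0.121 0.128];-0.003 [0.12  0.124 0.13 ];0.003 [0.119 0.125 0.13 ];0.009 [0.119 0.124 0.126];0.015 [0.117 0.119 0.121];0.021 [0.079 0.079 0.083];0.027 [0.072 0.078 0.085];0.033 [0.074 0.079 0.087];
along y, |cx|<8mm / hasp
-0.175 [0.1   0.105 0.111] -0.01 0.012
-0.165 [0.096 0.102 0.107] -0.012 0.012
-0.155 [0.093 0.101 0.106] -0.01 0.013
-0.145 [0.088 0.093 0.102] -0.011 0.012
-0.135 [0.085 0.092 0.097] -0.011 0.013
-0.125 [0.082 0.087 0.095] -0.013 0.011
-0.115 [0.072 0.085 0.089] -0.013 0.012
-0.105 [0.075 0.08  0.086] -0.012 0.011
-0.095 [0.07
[... 2369 characters left out ...]
25 [0.088 0.122 0.128] -0.012 0.012
-0.015 [0.086 0.124 0.129] -0.011 0.012
-0.005 [0.084 0.123 0.129] -0.011 0.013
0.005 [0.089 0.123 0.129] -0.011 0.013
0.015 [0.089 0.123 0.127] -0.01 0.013
0.025 [0.085 0.123 0.128] -0.01 0.013
0.035 [0.087 0.124 0.128] -0.01 0.012
0.045 [0.091 0.123 0.127] -0.011 0.013
0.055 [0.12  0.126 0.127] -0.012 0.013
0.065 [0.121 0.124 0.131] -0.006 0.012
0.075 [0.121 0.124 0.129] -0.008 0.013
0.085 [0.084 0.109 0.126] -0.012 0.012
0.095 [0.075 0.082 0.105] -0.012 0.013
0.105 [0.076 0.079 0.083] -0.013 0.012
0.115 [0.022 0.067 0.081] -0.013 0.013
0.125 [0.027 0.054 0.079] -0.012 0.012
hasp cx range [-0.00889748  0.00269     0.01725548] cy [-0.17626122 -0.13112794]
```

View pics/scenec.png

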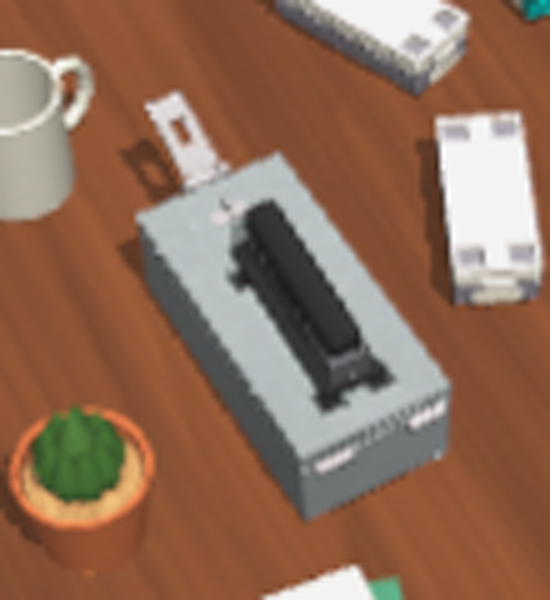

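View pics/topc.png

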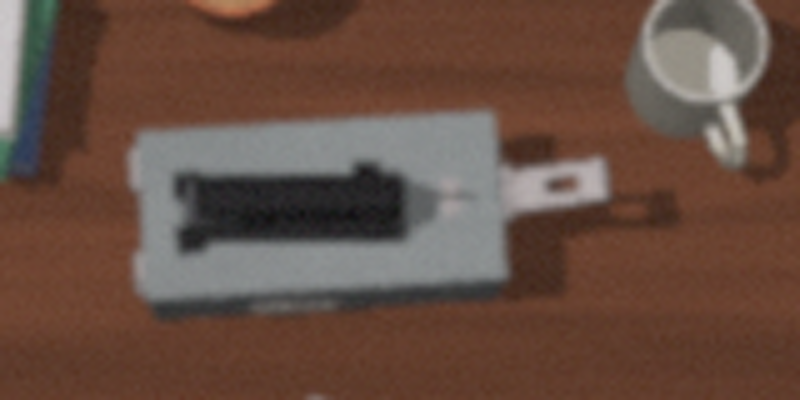

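The scene crop shows the stapler along the chest: its base is near (330,390) and its arm runs from (265,210) to (345,345). The hasp strap points outwards at (185,140). The top crop shows the same, with the staple on the lid at (450,195). Candidate boxes are the four white ones, deep at top (415,217) and (226,246), shallow at (299,238) and (364,241). Red (130,295), yellow (203,293) and (421,266), and turquoise (360,282) are excluded by colour. Both enlarged crops agree with this.

```bash
cat > plan.py <<'E'
import sys,numpy as np
from scipy.spatial.transform import Rotation as R
from workcell import get_state
# usage: plan.py x y z tooly_angle_deg   (mm, mod 180 handled)
def plan(x,y,z,ang,s=None):
    s=s or get_state(); q=s["orientation"]; R0=R.from_quat([q[1],q[2],q[3],q[0]])
    best=None
    for a in(ang,ang+180):
        t=np.radians(a); ty=[np.cos(t),np.sin(t),0]; tz=[0,0,-1]; tx=np.cross(ty,tz)
        r=(R0.inv()*R.from_matrix(np.c_[tx,ty,tz])).as_rotvec(degrees=True)
        if best is None or np.linalg.norm(r)<np.linalg.norm(best): best=r
    return R0.inv().apply(np.array([x,y,z])/1000-s["tcp_pos"]),best
if __name__=="__main__":
    s=get_state(); v=[float(a) for a in sys.argv[1:]]
    print("tcp",np.round(s["tcp_pos"]*1000,1),"j",np.round(s["joint_pos"],2),"t",s["clock"],"F",np.round(s["wrist_force"],1),"gap",round(s["finger_gap"],4))
    for i in range(0,len(v),4):
        d,r=plan(*v[i:i+4],s); print("shift",np.round(d,4),"turn",np.round(r,1))
E
python3 plan.py 612.5 14.5 200 0.3 612.5 14.5 140 0.3
```

```text
tcp [ 132.  -559.2  230.5] j [-1.48  0.31  0.05  1.3   0.    1.43] t 0.1 F [-0.3  0.5 -0.1] gap 0.0855
shift [ 0.5994 -0.4479  0.0314] turn [ -0.1  -0.1 -77. ]
shift [ 0.5994 -0.4478  0.0914] turn [ -0.1  -0.1 -77. ]
```

Call:
drive_tool:
  deltas:
    - [[0,0.599,-0.448,0.031,0,0,-77],[0,0.599,-0.448,0.031,0,0,-77],[0,0.599,-0.448,0.031,0,0,-77],[0,0.599,-0.448,0.031,0,0,-77],[0,0.599,-0.448,0.031,0,0,-77],[0,0.599,-0.448,0.031,0,0,-77],[0,0.599,-0.448,0.031,0,0,-77],[0,0.599,-0.448,0.031,0,0,-77],[0,0.599,-0.448,0.031,0,0,-77],[0,0.599,-0.448,0.031,0,0,-77],[0,0.599,-0.448,0.031,0,0,-77],[0,0.599,-0.448,0.031,0,0,-77]]
  newtons: 40

```text
clock: 1.6
tcp_pos: [0.6131, 0.0159, 0.1998]
orientation: [-0.0, 0.705, 0.709, -0.0]
wrist_force: [1.2, -1.4, -0.2]
finger_gap: 0.0851
grip_force: 0.0
```

```bash
python3 plan.py 612.5 14.5 200 0.3 612.5 14.5 95 0.3; python3 - <<'E'
from h import *
im,d,P=look("scene"); save("s1.png",im,(150,60,370,280),2.7)
z=P[...,2]
for n in("top","scene"):
    im,d,P=look(n); z=P[...,2]
    V=im.max(-1); m=(V<75)&(z>.105)&(z<.14)&(P[...,0]>.5)&(P[...,0]<.7)&(abs(P[...,1])<.12)
    print(n,rects(P,m))
    # finger parts: z .2-.26
    m=(z>.195)&(z<.215)&(abs(P[...,0]-.61)<.15)&(abs(P[...,1])<.15); p=P[m]; print(len(p), p.min(0) if len(p) else 0,p.max(0) if len(p) else 0)
E
```

```text
tcp [613.1  15.9 199.8] j [-0.1   0.4   0.09  1.26 -0.    1.46] t 1.6 F [ 1.2 -1.4 -0.2] gap 0.0851
shift [-0.0013 -0.0006 -0.0002] turn [-0.  0. -0.]
shift [-0.0013 -0.0005  0.1048] turn [-0.  0. -0.]
top []
0 0 0
scene [(np.int64(279), 251, 217, 616.3, 18.2, np.float64(123.5), 26, 124, 90.7)]
5 [0.57282804 0.00980256 0.21057421] [0.66464446 0.03041158 0.2145807 ]
```

View pics/s1.png

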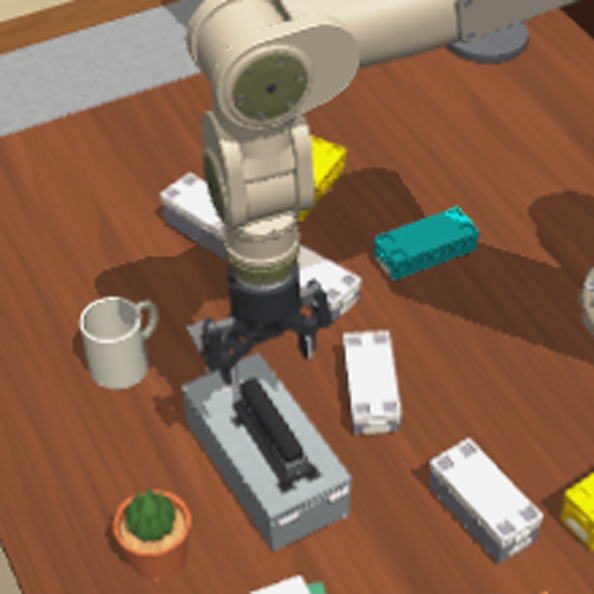

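The view shows the open fingers straddling above the stapler at crop (265,345). The two cameras disagree by a few mm and the true positions are about half-way between them. I'll descend and grip.

Call:
drive_tool:
  deltas:
    - [[0,-0.001,0,0.05,0,0,0],[0,-0.001,0,0.105,0,0,0],[0,-0.001,0,0.105,0,0,0],[0,-0.001,0,0.105,0,0,0],[255,-0.001,0,0.105,0,0,0],[255,-0.001,0,0.105,0,0,0],[255,-0.001,0,0.105,0,0,0],[255,-0.001,0,0.105,0,0,0],[255,-0.001,0,0.105,0,0,0],[255,-0.001,0,0.105,0,0,0]]
  newtons: 50

```text
clock: 3.0
tcp_pos: [0.6128, 0.0129, 0.0962]
orientation: [0.001, 0.705, 0.709, 0.0]
wrist_force: [0.9, -0.9, 5.9]
finger_gap: 0.0251
grip_force: 49.8
```

```bash
python3 plan.py 613 16 180 0.3 498 413 180 -15.5 498 413 25 -15.5
```

```text
tcp [612.8  12.9  96.2] j [-0.11  0.45 -0.09  1.03 -0.    1.46] t 3.0 F [ 0.9 -0.9  5.9] gap 0.0251
shift [ 0.0031  0.0004 -0.0838] turn [ 0.1  0.  -0. ]
shift [ 0.4007 -0.1126 -0.0841] turn [ 0.1  0.  15.8]
shift [ 0.4007 -0.1129  0.0709] turn [ 0.1  0.  15.8]
```

Call:
drive_tool:
  deltas:
    - [[255,0,0,-0.06,0,0,0],[255,0.05,-0.01,-0.085,0,0,2],[255,0.1,-0.03,-0.085,0,0,5],[255,0.401,-0.113,-0.085,0,0,16],[255,0.401,-0.113,-0.085,0,0,16],[255,0.401,-0.113,-0.085,0,0,16],[255,0.401,-0.113,-0.085,0,0,16],[255,0.401,-0.113,-0.085,0,0,16],[255,0.401,-0.113,-0.085,0,0,16],[255,0.401,-0.113,-0.05,0,0,16],[255,0.401,-0.113,0.0,0,0,16],[255,0.401,-0.113,0.0,0,0,16]]

```text
clock: 4.5
tcp_pos: [0.4936, 0.4101, 0.0901]
orientation: [-0.0, 0.797, 0.603, -0.006]
wrist_force: [-0.9, -0.5, -2.0]
finger_gap: 0.0253
grip_force: 50.4
```

```bash
python3 plan.py 497 413 24 -16; python3 - <<'E'
from h import *
for n in("scene","top"):
    im,d,P=look(n); z=P[...,2]; H,S,V=cv2.split(cv2.cvtColor(im,cv2.COLOR_RGB2HSV))
    m=(V<75)&(z>.03)&(z<.2)&(P[...,0]>.4)&(P[...,0]<.62)&(P[...,1]>.28)&(P[...,1]<.55); p=P[m]; print(n,np.percentile(p,[2,50,98],0))
    m=(H<25)&(S>90)&(z>.017)&(z<.035)&(P[...,1]>.2); p=P[m]; r=cv2.minAreaRect((p[:,:2]*1000).astype(np.float32)); print(r)
    if n=="scene": save("s2.png",im,(250,200,400,380),3)
E
```

```text
tcp [493.6 410.1  90.1] j [ 0.57  0.52  0.01  1.07 -0.    2.41] t 4.5 F [-0.9 -0.5 -2. ] gap 0.0253
shift [0.0043 0.003  0.066 ] turn [-0.4  0.5  0.2]
scene [[0.44345221 0.39290104 0.07864102]
 [0.51248389 0.42725139 0.12146112]
 [0.5535177  0.47790065 0.19539704]]
((818.5526733398438, 387.209716796875), (299.333984375, 1246.74462890625), 86.63880920410156)
top [[0.46572846 0.34309056 0.07829642]
 [0.48847594 0.38192203 0.11927569]
 [0.55143745 0.4048629  0.19204903]]
((389.20556640625, 298.0933532714844), (409.8514709472656, 127.23835754394531), 25.234516143798828)
```

View pics/s2.png

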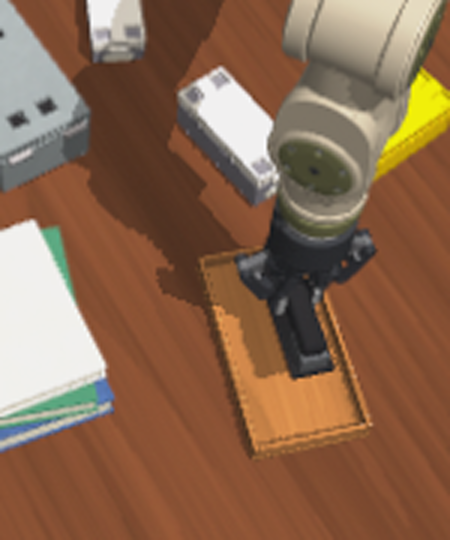

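The stapler hangs over the tray (crop (300,320)) and is roughly aligned with it. I'll lower it, open part way and rise.

Call:
drive_tool:
  deltas:
    - [[255,0.004,0.003,0.03,0,0,0],[255,0.004,0.003,0.06,0,0,0],[255,0.004,0.003,0.068,0,0,0],[255,0.004,0.003,0.068,0,0,0],[255,0.004,0.003,0.068,0,0,0],[130,0.004,0.003,0.068,0,0,0],[130,0.004,0.003,0.068,0,0,0],[130,0.004,0.003,0.068,0,0,0],[130,0.004,0.003,0.02,0,0,0],[130,0.004,0.003,-0.04,0,0,0],[0,0.004,0.003,-0.1,0,0,0],[0,0.004,0.003,-0.1,0,0,0]]

```text
clock: 6.1
tcp_pos: [0.504, 0.4183, 0.2021]
orientation: [0.0, 0.797, 0.604, 0.006]
wrist_force: [1.1, -0.4, -0.3]
finger_gap: 0.0762
grip_force: 0.0
```

```bash
python3 plan.py 622 -160 190 3 622 -160 97 3; python3 - <<'E'
from h import *
a=np.radians(3.1)
for n in("scene","top"):
    im,d,P=look(n); z=P[...,2]; H,S,V=cv2.split(cv2.cvtColor(im,cv2.COLOR_RGB2HSV))
    m=(V<75)&(z>.03)&(z<.07)&(P[...,0]>.4)&(P[...,0]<.62)&(P[...,1]>.28)&(P[...,1]<.55); print(n,rects(P,m))
    m=(V>190)&(S<40)&(z>.083)&(P[...,0]>.58)&(P[...,0]<.66)&(P[...,1]<-.11)&(P[...,1]>-.23); p=P[m]; print("hasp",len(p),cv2.minAreaRect((p[:,:2]*1000).astype(np.float32)), np.percentile(p,[2,50,98],0).round(4).tolist())
    m=(z>.074)&(z<.086)&(P[...,0]>.5)&(P[...,0]<.7)&(abs(P[...,1])<.15)&(S<60); print("chest",rects(P,m,500))
    if n=="top": save("t3.png",im,None,1.4)
E
```

```text
tcp [504.  418.3 202.1] j [ 0.57  0.47  0.21  1.3  -0.    2.42] t 6.1 F [ 1.1 -0.4 -0.3] gap 0.0762
shift [-0.5248  0.2702  0.0096] turn [  0.5  -0.4 -18.7]
shift [-0.5256  0.2695  0.1026] turn [  0.5  -0.4 -18.7]
scene [(np.int64(349), 345, 314, 505.6, 421.1, np.float64(49.1), 26, 122, 75.2)]
hasp 93 ((625.2024536132812, -148.50477600097656), (25.32309341430664, 67.95409393310547), 3.034698009490967) [[0.6128, -0.1804, 0.0842], [0.6243, -0.1472, 0.0945], [0.6381, -0.1163, 0.107]]
chest [(np.int64(1688), 249, 222, 617.4, -0.0, np.float64(78.8), 112, 235, 92.8)]
top [(np.int64(292), 158, 220, 498.3, 406.8, np.float64(48.3), 24, 114, 74.5)]Traceback (most recent call last):
  File "<stdin>", line 6, in <module>
    return _quantile_unchecked(
        a, q, axis, out, overwrite_input, method, keepdims, weights)
    return _ureduce(a,
                    func=_quantile_ureduce_func,
    ...<5 lines>...
                    overwrite_input=overwrite_input,
                    method=method)
    r = func(a, **kwargs)
    result = _quantile(arr,
                       quantiles=q,
    ...<2 lines>...
                       out=out,
                       weights=wgt)
    slices_having_nans = np.isnan(arr[-1, ...])
                                  ~~~^^^^^^^^^
IndexError: index -1 is out of bounds for axis 0 with size 0
```

```bash
python3 plan.py 624 -170 190 3; python3 - <<'E'
from h import *
im,d,P=look("top"); save("t3.png",im,None,1.4)
E
```

```text
tcp [501.6 416.7 196.1] j [ 0.57  0.47  0.2   1.29 -0.    2.42] t 6.2 F [0.  0.  0.3] gap 0.0855
shift [-0.5316  0.2768  0.0057] turn [  0.1  -0.1 -18.7]
```

View pics/t3.png

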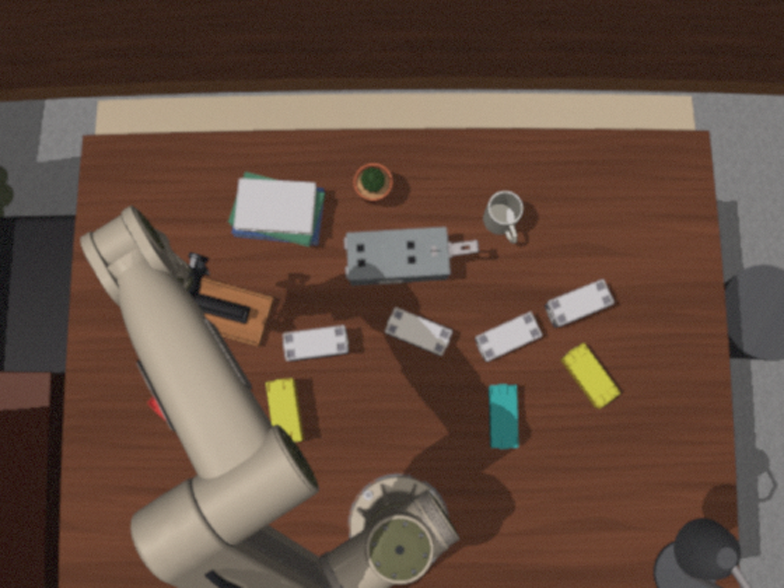

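The stapler lies in the tray at (222,308). The chest lid now shows its four dark recesses at about (360,248), (411,245), (361,263) and (412,260). The hasp is still outwards at (462,247).

Call:
drive_tool:
  deltas:
    - [[90,-0.532,0.277,0.006,0,0,-18.7],[90,-0.532,0.277,0.006,0,0,-18.7],[90,-0.532,0.277,0.006,0,0,-18.7],[90,-0.532,0.277,0.006,0,0,-18.7],[90,-0.532,0.277,0.006,0,0,-18.7],[90,-0.532,0.277,0.006,0,0,-18.7],[90,-0.532,0.277,0.006,0,0,-18.7],[90,-0.532,0.277,0.006,0,0,-18.7],[90,-0.532,0.277,0.006,0,0,-18.7],[90,-0.532,0.277,0.006,0,0,-18.7],[90,-0.532,0.277,0.006,0,0,-18.7],[90,-0.532,0.277,0.006,0,0,-18.7]]

```text
clock: 7.75
tcp_pos: [0.6225, -0.17, 0.1873]
orientation: [-0.002, 0.689, 0.725, -0.001]
wrist_force: [-0.4, -0.7, 0.1]
finger_gap: 0.0551
grip_force: 0.0
```

```bash
python3 - <<'E'
from h import *
from scipy import ndimage
for n in("scene","top"):
    im,d,P=look(n); z=P[...,2]; g=im.max(-1)
    m=(g<90)&(P[...,0]>.57)&(P[...,0]<.66)&(P[...,1]>-.07)&(P[...,1]<.11)&(z>.06)&(z<.09)
    l,k=ndimage.label(m)
    for i in range(1,k+1):
        if (l==i).sum()>8: print(n,(l==i).sum(),(P[l==i].mean(0)*1000).round(1))
    if n=="scene":
        save("s4.png",im,(180,100,320,250),4)
        np.savez("s4.npz",P=P,im=im)
    p=P[(im.min(-1)>120)&(z>.086)&(z<.12)&(P[...,0]>.58)&(P[...,0]<.66)&(P[...,1]<-.11)&(P[...,1]>-.2)]
    if len(p)>20: print("hasp",(np.percentile(p,[2,50,98],0)*1000).round())
E
python3 plan.py 624 -170 83 3
```

```text
scene 11 [597.9 -37.   73.3]
scene 12 [633.4 -35.8  72.6]
scene 14 [592.8  78.9  74.3]
scene 11 [628.1  79.9  73.3]
hasp [[ 613. -179.   86.]
 [ 626. -152.   95.]
 [ 638. -117.  108.]]
top 25 [637.5 -34.1  74.2]
top 23 [631.5  81.4  71.9]
top 26 [603.6 -36.2  72.6]
top 27 [596.4  79.1  74.5]
tcp [ 623.  -169.2  188.4] j [-0.39  0.47  0.17  1.28  0.    1.13] t 7.85 F [-0.7 -0.7 -1. ] gap 0.0557
shift [-0.0009  0.0011  0.1054] turn [-0.1 -0.1  0.1]
```

View pics/s4.png

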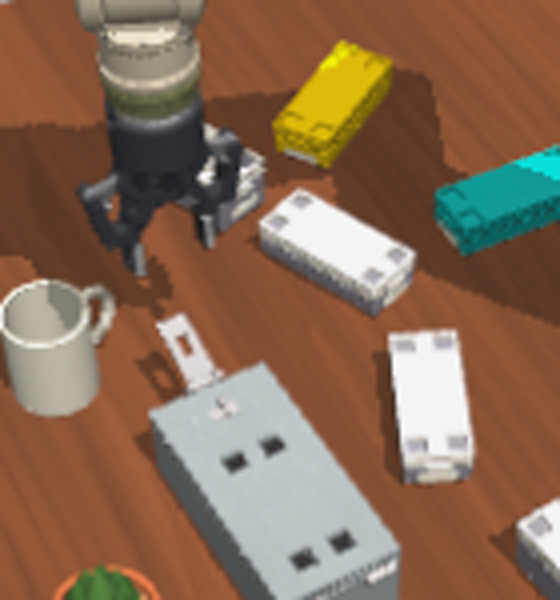

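The gripper hovers over the outward hasp: fingers at crop (175,240), strap at (190,345). It is clear of the mug. I'll descend and grip the strap's sides.

Call:
drive_tool:
  deltas:
    - [[90,-0.001,0.001,0.05,0,0,0],[90,-0.001,0.001,0.09,0,0,0],[90,-0.001,0.001,0.105,0,0,0],[90,-0.001,0.001,0.105,0,0,0],[90,-0.001,0.001,0.105,0,0,0],[255,-0.001,0.001,0.105,0,0,0],[255,-0.001,0.001,0.105,0,0,0],[255,-0.001,0.001,0.105,0,0,0],[255,-0.001,0.001,0.105,0,0,0],[255,-0.001,0.001,0.105,0,0,0]]
  newtons: 20

```text
clock: 9.1
tcp_pos: [0.6252, -0.1724, 0.0849]
orientation: [0.001, 0.689, 0.725, -0.0]
wrist_force: [-1.3, -3.8, 3.4]
finger_gap: 0.0247
grip_force: 22.3
```

```bash
python3 plan.py; python3 - <<'E'
import numpy as np
th0=2.9
for t in [2.6,2.3,2.0,1.7,1.4,1.1,.8,.55,.35]:
    print(t, np.round(.050*(np.array([np.cos(t)-np.cos(th0),-(np.sin(t)-np.sin(th0))])),4))
E
```

```text
tcp [ 625.2 -172.4   84.9] j [-0.39  0.53  0.    1.05 -0.    1.13] t 9.1 F [-1.3 -3.8  3.4] gap 0.0247
2.6 [ 0.0057 -0.0138]
2.3 [ 0.0152 -0.0253]
2.0 [ 0.0277 -0.0335]
1.7 [ 0.0421 -0.0376]
1.4 [ 0.057  -0.0373]
1.1 [ 0.0712 -0.0326]
0.8 [ 0.0834 -0.0239]
0.55 [ 0.0912 -0.0142]
0.35 [ 0.0955 -0.0052]
```

Call:
drive_tool:
  deltas:
    - [[255,0.006,0,-0.014,0,0,0],[255,0.015,0,-0.025,0,0,0],[255,0.028,0,-0.034,0,0,0],[255,0.042,0,-0.038,0,0,0],[255,0.057,0,-0.037,0,0,0],[255,0.064,0,-0.036,0,0,0],[255,0.072,0,-0.033,0,0,0],[255,0.078,0,-0.029,0,0,0],[255,0.084,0,-0.024,0,0,0],[255,0.088,0,-0.019,0,0,0],[255,0.091,0,-0.014,0,0,0],[255,0.091,0,-0.014,0,0,0]]

```text
clock: 10.6
tcp_pos: [0.62, -0.0765, 0.1003]
orientation: [-0.001, 0.687, 0.726, 0.003]
wrist_force: [-0.7, 8.9, 10.9]
finger_gap: 0.0259
grip_force: 20.5
```

```bash
python3 plan.py; python3 - <<'E'
from h import *
im,d,P=look("scene"); save("s5.png",im,(190,130,290,230),5)
E
```

```text
tcp [620.  -76.5 100.3] j [-0.25  0.47 -0.05  1.05  0.01  1.26] t 10.6 F [-0.7  8.9 10.9] gap 0.0259
```

View pics/s5.png

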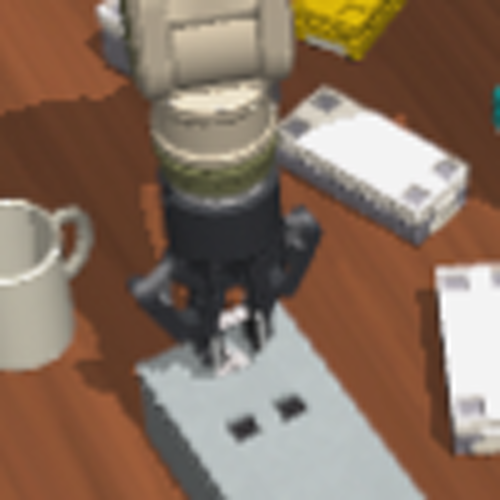

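The strap is now over the lid, held between the fingers at crop (232,340) at roughly 0.5 rad. I'll bring it lower, release and rise.

Call:
drive_tool:
  deltas:
    - [[255,0.003,0,0.006,0,0,0],[255,0.005,0,0.012,0,0,0],[255,0.005,0,0.012,0,0,0],[120,0.005,0,0.012,0,0,0],[120,0.005,0,0.012,0,0,0],[120,0.005,0,-0.03,0,0,0],[120,0.005,0,-0.06,0,0,0],[255,0.02,0,-0.06,0,0,0],[255,0.02,0,-0.06,0,0,0],[255,0.02,0,-0.06,0,0,0]]

```text
clock: 11.9
tcp_pos: [0.6179, -0.0605, 0.1567]
orientation: [-0.001, 0.688, 0.725, -0.001]
wrist_force: [-0.2, -0.6, 0.9]
finger_gap: 0.0001
grip_force: 0.0
```

```bash
python3 plan.py 618.5 -62 115 3 618.5 -62 95 3; python3 - <<'E'
from h import *
im,d,P=look("scene"); z=P[...,2]
a=np.radians(3); D=P[...,:2]-[.617,0]; cy=D@[-np.sin(a),np.cos(a)]; cx=D@[np.cos(a),np.sin(a)]
for lo in np.arange(-.125,-.03,.008):
    k=(abs(cx)<.013)&(cy>lo)&(cy<lo+.008)&(z<.14)&(z>.06); print(round(lo+.004,3),k.sum(),np.round(np.percentile(z[k],[10,50,90]),3) if k.any() else "")
E
```

```text
tcp [617.9 -60.5 156.7] j [-0.23  0.43  0.04  1.18 -0.    1.29] t 11.9 F [-0.2 -0.6  0.9] gap 0.0001
shift [-0.0016  0.0006  0.0417] turn [-0.2 -0.   0. ]
shift [-0.0016  0.0006  0.0617] turn [-0.2 -0.   0. ]
-0.121 7 [0.083 0.085 0.087]
-0.113 8 [0.078 0.084 0.092]
-0.105 14 [0.078 0.093 0.098]
-0.097 12 [0.078 0.096 0.101]
-0.089 15 [0.077 0.08  0.106]
-0.081 20 [0.078 0.083 0.11 ]
-0.073 25 [0.078 0.083 0.121]
-0.065 23 [0.077 0.081 0.124]
-0.057 15 [0.074 0.079 0.083]
-0.049 17 [0.074 0.08  0.082]
-0.041 15 [0.073 0.078 0.084]
-0.033 11 [0.075 0.078 0.082]
```

Call:
drive_tool:
  deltas:
    - [[255,-0.0085,0.0005,0.02,0,0,0],[255,-0.0085,0.0005,0.03,0,0,0],[255,-0.0085,0.0005,0.036,0,0,0],[255,-0.0085,0.0005,0.042,0,0,0],[255,-0.0085,0.0005,0.048,0,0,0],[255,-0.0085,0.0005,0.054,0,0,0],[255,-0.0085,0.0005,0.06,0,0,0],[255,-0.0085,0.0005,0.06,0,0,0]]

```text
clock: 12.95
tcp_pos: [0.6195, -0.0693, 0.0976]
orientation: [-0.0, 0.688, 0.725, -0.0]
wrist_force: [-0.2, 0.7, 0.6]
finger_gap: -0.0001
grip_force: 0.0
```

Call:
drive_tool:
  deltas:
    - [[255,0,0,0.004,0,0,0],[255,0,0,0.007,0,0,0],[255,0,0,0.009,0,0,0],[255,0,0,0.011,0,0,0],[255,0,0,0.011,0,0,0]]

```text
clock: 13.58
tcp_pos: [0.6198, -0.0693, 0.0871]
orientation: [-0.0, 0.688, 0.725, -0.0]
wrist_force: [-0.6, 0.2, 0.8]
finger_gap: -0.0
grip_force: 0.0
```

```bash
python3 - <<'E'
from h import *
im,d,P=look("scene"); save("s6.png",im,(200,150,280,230),6)
E
```

```text
(no output)
```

View pics/s6.png

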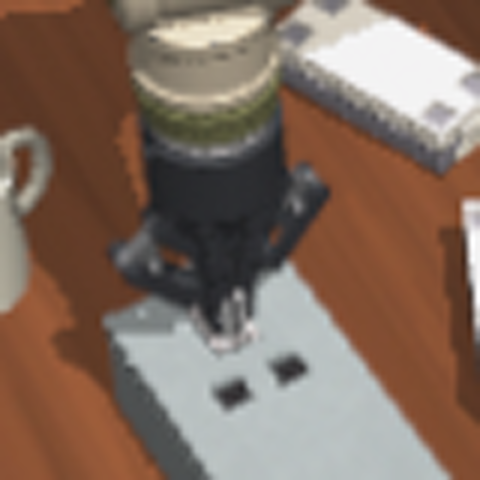

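The closed fingers press near the strap's end at crop (225,340), and it looks almost flat. I'll press on until the force rises.

Call:
drive_tool:
  deltas:
    - [[255,0,0,0.002,0,0,0],[255,0,0,0.004,0,0,0],[255,0,0,0.005,0,0,0],[255,0,0,0.005,0,0,0]]

```text
clock: 14.12
tcp_pos: [0.6202, -0.0693, 0.0847]
orientation: [0.001, 0.688, 0.725, 0.0]
wrist_force: [-4.0, 0.6, 13.7]
finger_gap: 0.0002
grip_force: 6.7
```

```bash
python3 plan.py 620 -69 180 3 414 185.5 180 8
```

```text
tcp [620.2 -69.3  84.7] j [-0.24  0.48 -0.07  1.02 -0.    1.28] t 14.125 F [-4.   0.6 13.7] gap 0.0002
shift [ 0.0002  0.     -0.0953] turn [ 0.1  0.  -0. ]
shift [ 0.2651 -0.1925 -0.0959] turn [ 0.1  0.  -5. ]
```

Call:
drive_tool:
  deltas:
    - [[255,0,0,-0.05,0,0,0],[255,0,0,-0.098,0,0,0],[0,0.265,-0.192,-0.098,0,0,-5],[0,0.265,-0.192,-0.098,0,0,-5],[0,0.265,-0.192,-0.098,0,0,-5],[0,0.265,-0.192,-0.098,0,0,-5],[0,0.265,-0.192,-0.098,0,0,-5],[0,0.265,-0.192,-0.098,0,0,-5],[0,0.265,-0.192,-0.098,0,0,-5],[0,0.265,-0.192,-0.098,0,0,-5]]

```text
clock: 15.38
tcp_pos: [0.4156, 0.1847, 0.1803]
orientation: [0.0, 0.657, 0.754, 0.0]
wrist_force: [0.1, 0.1, 0.5]
finger_gap: 0.0853
grip_force: 0.0
```

```bash
python3 plan.py 414 185.5 20 8; python3 - <<'E'
from h import *
for n in ("scene","top"):
    im,d,P=look(n); z=P[...,2]; H,S,V=cv2.split(cv2.cvtColor(im,cv2.COLOR_RGB2HSV))
    on=(P[...,0]>.35)&(P[...,0]<.7)&(abs(P[...,1])<.6)
    for r in rects(P,on&(S<50)&(V>100)&(z>.03)&(z<.07),200): print(n,*r)
    m=(V<75)&(z>.03)&(z<.07)&(P[...,0]>.4)&(P[...,0]<.62)&(P[...,1]>.28)&(P[...,1]<.55); print(n,"stapler",rects(P,m))
    a=np.radians(3); D=P[...,:2]-[.6165,-.0]; cy=D@[-np.sin(a),np.cos(a)]; cx=D@[np.cos(a),np.sin(a)]
    for lo in np.arange(-.12,-.04,.008):
        k=(abs(cx)<.013)&(cy>lo)&(cy<lo+.008)&(z<.14)&(z>.06); print(round(lo+.004,3),np.round(np.percentile(z[k],[10,50,90]),3) if k.any() else "",end=" ")
    print()
E
```

```text
tcp [415.6 184.7 180.3] j [ 0.24  0.11 -0.34  1.12 -0.    1.67] t 15.375 F [0.1 0.1 0.5] gap 0.0853
shift [ 0.0011 -0.0016  0.1603] turn [ 0.1  0.  -0.1]
scene 503 229 139 501.9 -418.4 61.8 66 137 110.0
scene 519 264 162 428.9 -251.4 43.8 63 138 113.9
scene 571 288 201 442.3 -44.6 43.5 58 141 67.0
scene 793 331 244 416.0 189.3 61.3 64 137 97.0
scene stapler [(np.int64(347), 345, 314, 505.9, 421.3, np.float64(49.1), 26, 125, 74.9)]
-0.116 [0.08  0.084 0.088] -0.108 [0.08  0.083 0.088] -0.1 [0.079 0.085 0.089] -0.092 [0.079 0.082 0.089] -0.084 [0.079 0.084 0.09 ] -0.076 [0.08  0.084 0.091] -0.068 [0.079 0.083 0.086] -0.06 [0.078 0.086 0.09 ] -0.052 [0.074 0.082 0.087] -0.044 [0.073 0.079 0.084] 
top 808 415 217 501.8 -426.5 61.8 57 141 111.5
top 788 299 238 439.4 -50.6 43.9 59 136 67.0
top 788 364 241 426.4 -259.0 44.1 55 142 114.0
top 381 239 245 417.5 144.6 60.9 57 63 96.5
top stapler [(np.int64(283), 155, 219, 500.2, 413.6, np.float64(47.8), 24, 114, 74.5)]
-0.116 [0.08  0.084 0.089] -0.108 [0.077 0.082 0.086] -0.1 [0.08  0.084 0.088] -0.092 [0.077 0.081 0.091] -0.084 [0.078 0.083 0.091] -0.076 [0.078 0.083 0.087] -0.068 [0.078 0.084 0.089] -0.06 [0.074 0.083 0.09 ] -0.052 [0.076 0.078 0.083] -0.044 [0.076 0.079 0.082]
```

Hasp flat, stapler in the tray. Gripping the first deep box.

Call:
drive_tool:
  deltas:
    - [[0,0.001,-0.001,0.055,0,0,0],[0,0.001,-0.001,0.11,0,0,0],[0,0.001,-0.001,0.15,0,0,0],[0,0.001,-0.001,0.16,0,0,0],[0,0.001,-0.001,0.16,0,0,0],[255,0.001,-0.001,0.16,0,0,0],[255,0.001,-0.001,0.16,0,0,0],[255,0.001,-0.001,0.16,0,0,0],[255,0.001,-0.001,0.16,0,0,0],[255,0.001,-0.001,0.16,0,0,0]]
  newtons: 60

```text
clock: 16.73
tcp_pos: [0.4149, 0.1865, 0.0221]
orientation: [0.001, 0.656, 0.755, 0.001]
wrist_force: [-0.9, -1.1, 6.1]
finger_gap: 0.0591
grip_force: 64.8
```

```bash
python3 plan.py 414 185 180 8 614.7 22.7 180 3
```

```text
tcp [414.9 186.5  22.1] j [ 0.25  0.26 -0.59  0.72 -0.    1.68] t 16.725 F [-0.9 -1.1  6.1] gap 0.0591
shift [-0.0014 -0.0005 -0.1579] turn [ 0.2  0.  -0. ]
shift [-0.19    0.1757 -0.1572] turn [ 0.2 -0.   5. ]
```

Call:
drive_tool:
  deltas:
    - [[255,0,0,-0.055,0,0,0],[255,0,0,-0.11,0,0,0],[255,-0.03,0.03,-0.14,0,0,1],[255,-0.19,0.176,-0.14,0,0,5],[255,-0.19,0.176,-0.14,0,0,5],[255,-0.19,0.176,-0.14,0,0,5],[255,-0.19,0.176,-0.14,0,0,5],[255,-0.19,0.176,-0.14,0,0,5],[255,-0.19,0.176,-0.125,0,0,5],[255,-0.19,0.176,-0.11,0,0,5],[255,-0.19,0.176,-0.105,0,0,5],[255,-0.19,0.176,-0.105,0,0,5]]

```text
clock: 18.23
tcp_pos: [0.613, 0.0231, 0.1246]
orientation: [-0.001, 0.688, 0.726, -0.0]
wrist_force: [-0.4, -0.5, -2.4]
finger_gap: 0.0595
grip_force: 67.8
```

```bash
cat > held.py <<'E'
import sys
from h import *
from scipy import ndimage
zt=float(sys.argv[1]) # top height of held box (m)
s=get_state(); t=s["tcp_pos"][:2]
for n in("scene","top"):
    im,d,P=look(n); z=P[...,2]; H,S,V=cv2.split(cv2.cvtColor(im,cv2.COLOR_RGB2HSV))
    near=(abs(P[...,0]-t[0])<.12)&(abs(P[...,1]-t[1])<.13)
    # box surfaces: extent along y of near-white points at top
    m=near&(abs(z-zt)<.006)&(V>100)&(S<50); p=P[m]
    if len(p)<20: print(n,"few",len(p)); continue
    a=np.radians(3); D=(p[:,:2]-t); cy=D@[-np.sin(a),np.cos(a)]; cx=D@[np.cos(a),np.sin(a)]
    print(n,len(p),"z",np.median(p[:,2]).round(4),"rel tcp: long",np.percentile(cy,[1,99]).round(4),"wide",np.percentile(cx,[1,99]).round(4))
    save(f"held_{n}.png",im,(200,100,360,260),4)
E
python3 plan.py; python3 held.py 0.162
```

```text
tcp [613.   23.1 124.6] j [-0.09  0.44 -0.04  1.1  -0.    1.42] t 18.225 F [-0.4 -0.5 -2.4] gap 0.0595
scene 413 z 0.1642 rel tcp: long [-0.0682  0.0728] wide [-0.0304  0.0342]
top 65 z 0.1633 rel tcp: long [-0.0701 -0.0523] wide [-0.03    0.0297]
```

Call:
drive_tool:
  deltas:
    - [[255,-0.0003,0.001,0.015,0,0,0],[255,-0.0003,0.001,0.02,0,0,0],[255,-0.0003,0.001,0.022,0,0,0],[255,-0.0003,0.001,0.024,0,0,0],[255,-0.0003,0.001,0.026,0,0,0],[255,-0.0003,0.001,0.028,0,0,0],[255,-0.0003,0.001,0.028,0,0,0]]

```text
clock: 19.2
tcp_pos: [0.6148, 0.0223, 0.0971]
orientation: [-0.0, 0.688, 0.725, -0.0]
wrist_force: [-0.0, 0.0, -4.0]
finger_gap: 0.0595
grip_force: 67.8
```

```bash
python3 plan.py; python3 held.py 0.138
```

```text
tcp [614.8  22.3  97.1] j [-0.09  0.46 -0.08  1.04 -0.    1.42] t 19.2 F [-0.  0. -4.] gap 0.0595
scene 409 z 0.1374 rel tcp: long [-0.0664  0.0724] wide [-0.0294  0.0327]
top 68 z 0.1374 rel tcp: long [-0.07   -0.0512] wide [-0.0299  0.0285]
```

No resistance at all, so the feet are in the recesses. Lower the last bit and release.

Call:
drive_tool:
  deltas:
    - [[255,0,0,0.002,0,0,0],[255,0,0,0.002,0,0,0],[0,0,0,0.002,0,0,0],[0,0,0,0.002,0,0,0],[0,0,0,0.002,0,0,0],[0,0,0,-0.05,0,0,0],[0,0,0,-0.11,0,0,0],[0,0,0,-0.17,0,0,0],[0,0,0,-0.17,0,0,0]]

```text
clock: 20.42
tcp_pos: [0.6177, 0.0221, 0.2736]
orientation: [0.004, 0.688, 0.725, 0.003]
wrist_force: [0.7, 0.7, -0.5]
finger_gap: 0.0851
grip_force: 0.0
```

```bash
python3 plan.py 503 -422 180 21 503 -422 20 21; cat > meas.py <<'E'
from h import *
for n in("scene","top"):
    im,d,P=look(n); z=P[...,2]; H,S,V=cv2.split(cv2.cvtColor(im,cv2.COLOR_RGB2HSV))
    for r in rects(P,(abs(P[...,0]-.614)<.06)&(abs(P[...,1]-.02)<.1)&(z>.095)&(z<.32)&(S<50)&(V>100),80): print(n,*r)
E
python3 meas.py
```

```text
tcp [617.7  22.1 273.6] j [-0.09  0.39  0.25  1.43 -0.    1.42] t 20.425 F [ 0.7  0.7 -0.5] gap 0.0851
shift [-0.4373 -0.1387  0.0928] turn [  0.6   0.2 -18. ]
shift [-0.4371 -0.1405  0.2528] turn [  0.6   0.2 -18. ]
scene 838 253 218 616.9 25.5 135.5 63 140 92.5
top 93 297 177 616.4 -42.4 132.3 12 57 5.5
```

Call:
drive_tool:
  deltas:
    - [[0,-0.436,-0.139,0.09,0,0,-18],[0,-0.436,-0.139,0.09,0,0,-18],[0,-0.436,-0.139,0.09,0,0,-18],[0,-0.436,-0.139,0.09,0,0,-18],[0,-0.436,-0.139,0.09,0,0,-18],[0,-0.436,-0.139,0.09,0,0,-18],[0,-0.436,-0.139,0.09,0,0,-18],[0,-0.436,-0.139,0.09,0,0,-18],[0,-0.436,-0.139,0.09,0,0,-18],[0,-0.436,-0.139,0.09,0,0,-18]]

```text
clock: 21.78
tcp_pos: [0.4982, -0.4193, 0.1756]
orientation: [-0.002, 0.567, 0.824, 0.0]
wrist_force: [0.2, -0.5, 0.6]
finger_gap: 0.0858
grip_force: 0.0
```

```bash
python3 plan.py 502.3 -422 20.5 21; python3 meas.py; python3 - <<'E'
from h import *
im,d,P=look("top"); z=P[...,2]; H,S,V=cv2.split(cv2.cvtColor(im,cv2.COLOR_RGB2HSV))
m=(V<75)&(z>.03)&(z<.07)&(P[...,0]>.4)&(P[...,0]<.62)&(P[...,1]>.28)&(P[...,1]<.55); print("stapler",rects(P,m))
E
```

```text
tcp [ 498.2 -419.3  175.6] j [-0.82  0.48  0.16  1.25  0.    0.38] t 21.775 F [ 0.2 -0.5  0.6] gap 0.0858
shift [-0.0045  0.003   0.1551] turn [-0.1 -0.2 -0. ]
scene 849 253 219 616.8 26.2 135.2 63 141 91.6
top 874 277 178 613.5 20.3 135.6 58 136 93.5
stapler [(np.int64(319), 157, 220, 499.2, 409.9, np.float64(47.4), 24, 123, 74.8)]
```

Call:
drive_tool:
  deltas:
    - [[0,-0.0045,0.003,0.055,0,0,0],[0,-0.0045,0.003,0.11,0,0,0],[0,-0.0045,0.003,0.145,0,0,0],[0,-0.0045,0.003,0.155,0,0,0],[0,-0.0045,0.003,0.155,0,0,0],[255,-0.0045,0.003,0.155,0,0,0],[255,-0.0045,0.003,0.155,0,0,0],[255,-0.0045,0.003,0.155,0,0,0],[255,-0.0045,0.003,0.155,0,0,0],[255,-0.0045,0.003,0.155,0,0,0]]

```text
clock: 23.18
tcp_pos: [0.5044, -0.4248, 0.0249]
orientation: [0.002, 0.567, 0.824, -0.0]
wrist_force: [0.1, 0.2, 6.0]
finger_gap: 0.0594
grip_force: 66.1
```

```bash
python3 plan.py 502 -422 215 21 614.5 22.5 215 3 614.5 22.5 180 3
```

```text
tcp [ 504.4 -424.8   24.9] j [-0.82  0.59 -0.04  0.93  0.    0.38] t 23.175 F [0.1 0.2 6. ] gap 0.0594
shift [ 0.0027 -0.0009 -0.1901] turn [ 0.1  0.2 -0. ]
shift [ 0.3774  0.2633 -0.1912] turn [ 0.1  0.2 18. ]
shift [ 0.3776  0.2632 -0.1562] turn [ 0.1  0.2 18. ]
```

Call:
drive_tool:
  deltas:
    - [[255,0,0,-0.055,0,0,0],[255,0,0,-0.11,0,0,0],[255,0.02,0.01,-0.165,0,0,0],[255,0.377,0.263,-0.191,0,0,18],[255,0.377,0.263,-0.191,0,0,18],[255,0.377,0.263,-0.191,0,0,18],[255,0.377,0.263,-0.191,0,0,18],[255,0.377,0.263,-0.191,0,0,18],[255,0.377,0.263,-0.191,0,0,18],[255,0.377,0.263,-0.191,0,0,18],[255,0.377,0.263,-0.191,0,0,18],[255,0.377,0.263,-0.175,0,0,18]]

```text
clock: 24.68
tcp_pos: [0.6146, 0.0229, 0.198]
orientation: [0.001, 0.688, 0.726, 0.001]
wrist_force: [0.0, -0.6, -3.5]
finger_gap: 0.0595
grip_force: 67.0
```

```bash
python3 held.py 0.237; python3 plan.py 614.5 22.5 180 3
```

```text
scene 442 z 0.2359 rel tcp: long [-0.028   0.0751] wide [-0.0292  0.0326]
top 45 z 0.233 rel tcp: long [-0.0683 -0.0505] wide [-0.0306  0.0282]
tcp [612.   21.6 194.5] j [-0.1   0.4   0.08  1.26 -0.    1.42] t 24.775 F [-0.8  0.2 -4.8] gap 0.0593
shift [0.0007 0.0026 0.0145] turn [-0.3 -0.  -0.1]
```

Call:
drive_tool:
  deltas:
    - [[255,-0.001,0.003,0.01,0,0,0],[255,-0.001,0.003,0.022,0,0,0],[255,-0.001,0.003,0.022,0,0,0],[255,-0.001,0.003,0.022,0,0,0],[255,-0.001,0.003,0.022,0,0,0]]

```text
clock: 25.4
tcp_pos: [0.6172, 0.0218, 0.1758]
orientation: [0.0, 0.688, 0.725, 0.0]
wrist_force: [0.5, -0.5, -4.2]
finger_gap: 0.0592
grip_force: 66.9
```

```bash
python3 plan.py 614.8 20.5 160 3; python3 held.py 0.211; python3 - <<'E'
from h import *
# ends of seated lower box (z .10-.13 faces) and held box in scene: print +y end faces
s=get_state(); t=s["tcp_pos"][:2]; a=np.radians(3)
for n in("scene","top"):
    im,d,P=look(n); z=P[...,2]; S=cv2.cvtColor(im,cv2.COLOR_RGB2HSV)[...,1]
    D=P[...,:2]-t; cy=D@[-np.sin(a),np.cos(a)]; cx=D@[np.cos(a),np.sin(a)]
    for lo,hi in((.09,.13),(.165,.205)):
        k=(z>lo)&(z<hi)&(abs(cx)<.022)&(S<60)
        for e,kk in(("+y",k&(cy>.05)&(cy<.1)),("-y",k&(cy<-.05)&(cy>-.1))):
            if kk.sum()>5: print(n,lo,e,kk.sum(),np.percentile(cy[kk],[10,50,90]).round(4))
E
```

```text
tcp [617.2  21.8 175.8] j [-0.09  0.41  0.06  1.21 -0.    1.42] t 25.4 F [ 0.5 -0.5 -4.2] gap 0.0592
shift [-0.0012 -0.0024  0.0158] turn [ 0.1  0.  -0. ]
scene 454 z 0.213 rel tcp: long [-0.0385  0.0752] wide [-0.0299  0.0333]
top 72 z 0.2118 rel tcp: long [-0.0687 -0.05  ] wide [-0.0291  0.0301]
scene 0.09 +y 100 [0.0676 0.0717 0.0742]
scene 0.165 +y 97 [0.0712 0.0742 0.0766]
top 0.165 -y 19 [-0.0689 -0.06   -0.0521]
```

Call:
drive_tool:
  deltas:
    - [[255,-0.0018,-0.0024,0.005,0,0,0],[255,-0.0018,-0.0024,0.008,0,0,0],[255,-0.0018,-0.0024,0.01,0,0,0],[255,-0.0018,-0.0024,0.012,0,0,0],[255,-0.0018,-0.0024,0.014,0,0,0],[255,-0.0018,-0.0024,0.016,0,0,0],[255,-0.0018,-0.0024,0.017,0,0,0],[255,-0.0018,-0.0024,0.017,0,0,0]]

```text
clock: 26.6
tcp_pos: [0.6145, 0.0199, 0.1582]
orientation: [-0.0, 0.688, 0.725, -0.0]
wrist_force: [-0.4, 0.2, -4.3]
finger_gap: 0.0594
grip_force: 66.9
```

```bash
python3 held.py 0.195; python3 plan.py 614.8 20 157 3
```

```text
scene 448 z 0.1958 rel tcp: long [-0.0389  0.0746] wide [-0.0301  0.0325]
top 60 z 0.1943 rel tcp: long [-0.0678 -0.0508] wide [-0.0301  0.0293]
tcp [614.6  19.9 158.3] j [-0.1   0.42  0.02  1.17 -0.    1.42] t 26.7 F [ 0.2  0.2 -3.7] gap 0.0594
shift [0.0001 0.0002 0.0013] turn [ 0.  0. -0.]
```

Call:
drive_tool:
  deltas:
    - [[255,0,0,0.002,0,0,0],[255,0,0,0.002,0,0,0],[0,0,0,0.002,0,0,0],[0,0,0,0.002,0,0,0],[0,0,0,0.002,0,0,0],[0,0,0,-0.05,0,0,0],[0,0,0,-0.11,0,0,0],[0,0,0,-0.11,0,0,0],[0,0,0,-0.11,0,0,0]]

```text
clock: 27.82
tcp_pos: [0.6146, 0.0199, 0.2681]
orientation: [0.0, 0.688, 0.725, 0.0]
wrist_force: [-0.1, -0.6, -0.2]
finger_gap: 0.0854
grip_force: 0.0
```

```bash
python3 meas.py; python3 plan.py 428 -255.2 200 24
```

```text
scene 1197 253 212 616.4 25.4 191.2 62 141 94.4
top 102 297 173 617.4 -43.8 190.4 11 56 3.5
tcp [613.7  20.  266.6] j [-0.1   0.39  0.24  1.43 -0.    1.42] t 27.925 F [ 0.6 -0.4 -1.3] gap 0.0853
shift [-0.2652 -0.1996  0.067 ] turn [ -0.2  -0.  -21. ]
```

Call:
drive_tool:
  deltas:
    - [[0,-0.265,-0.2,0.03,0,0,-21],[0,-0.265,-0.2,0.067,0,0,-21],[0,-0.265,-0.2,0.067,0,0,-21],[0,-0.265,-0.2,0.067,0,0,-21],[0,-0.265,-0.2,0.067,0,0,-21],[0,-0.265,-0.2,0.067,0,0,-21],[0,-0.265,-0.2,0.067,0,0,-21],[0,-0.265,-0.2,0.067,0,0,-21],[0,-0.265,-0.2,0.067,0,0,-21]]

```text
clock: 29.05
tcp_pos: [0.4292, -0.2541, 0.2012]
orientation: [-0.0, 0.544, 0.839, 0.0]
wrist_force: [1.0, 0.5, 0.5]
finger_gap: 0.0851
grip_force: 0.0
```

```bash
cat > pile.py <<'E'
from h import *
for n in("scene","top"):
    im,d,P=look(n); z=P[...,2]; H,S,V=cv2.split(cv2.cvtColor(im,cv2.COLOR_RGB2HSV))
    m=(abs(P[...,0]-.614)<.06)&(abs(P[...,1]-.02)<.1)&(z>.095)&(z<.34)&(S<50)&(V>100)
    zt=np.percentile(z[m],95); p=P[m&(z>zt-.009)]
    A=np.c_[p[:,:2]-p[:,:2].mean(0),np.ones(len(p))]; c=np.linalg.lstsq(A,p[:,2],rcond=None)[0]
    print(n,len(p),"top z",round(np.median(p[:,2])*1000,1),"tilt",c[:2].round(3),cv2.minAreaRect((p[:,:2]*1000).astype(np.float32)))
    m=(V<75)&(z>.03)&(z<.07)&(P[...,0]>.4)&(P[...,0]<.62)&(P[...,1]>.28)&(P[...,1]<.55); print("stapler",rects(P,m))
E
python3 pile.py; python3 plan.py 427.7 -255.2 11 24
```

```text
scene 673 top z 194.5 tilt [-0.    -0.001] ((616.1640014648438, 25.279239654541016), (63.2882080078125, 147.3133544921875), 3.2540998458862305)
stapler [(np.int64(351), 345, 314, 506.1, 421.1, np.float64(49.3), 27, 123, 75.6)]
top 751 top z 194.9 tilt [-0.007 -0.001] ((614.397705078125, 20.80517578125), (62.551429748535156, 136.92694091796875), 3.5003738403320312)
stapler [(np.int64(319), 156, 220, 499.7, 411.1, np.float64(47.9), 23, 122, 74.7)]
tcp [ 429.3 -254.3  201.4] j [-0.7   0.18 -0.21  1.19  0.    0.45] t 29.15 F [-0.7  0.5  0.2] gap 0.0851
shift [-0.0002 -0.0018  0.1904] turn [0.  0.  0.1]
```

Call:
drive_tool:
  deltas:
    - [[0,0,-0.001,0.06,0,0,0],[0,0,-0.001,0.12,0,0,0],[0,0,-0.001,0.17,0,0,0],[0,0,-0.001,0.19,0,0,0],[0,0,-0.001,0.19,0,0,0],[0,0,-0.001,0.19,0,0,0],[255,0,-0.001,0.19,0,0,0],[255,0,-0.001,0.19,0,0,0],[255,0,-0.001,0.19,0,0,0],[255,0,-0.001,0.19,0,0,0],[255,0,-0.001,0.19,0,0,0]]

```text
clock: 30.52
tcp_pos: [0.4287, -0.2564, 0.0129]
orientation: [0.002, 0.545, 0.839, -0.0]
wrist_force: [0.8, 0.6, 4.7]
finger_gap: 0.0593
grip_force: 65.0
```

```bash
python3 plan.py 614.8 21 250 3
```

```text
tcp [ 428.7 -256.4   12.9] j [-0.7   0.35 -0.49  0.73  0.    0.45] t 30.525 F [0.8 0.6 4.7] gap 0.0593
shift [ 0.1771  0.2831 -0.2372] turn [ 0.1  0.1 21. ]
```

Call:
drive_tool:
  deltas:
    - [[255,0,0,-0.055,0,0,0],[255,0,0,-0.11,0,0,0],[255,0,0,-0.165,0,0,0],[255,0.02,0.03,-0.22,0,0,2],[255,0.177,0.283,-0.237,0,0,21],[255,0.177,0.283,-0.237,0,0,21],[255,0.177,0.283,-0.237,0,0,21],[255,0.177,0.283,-0.237,0,0,21],[255,0.177,0.283,-0.237,0,0,21],[255,0.177,0.283,-0.237,0,0,21],[255,0.177,0.283,-0.225,0,0,21],[255,0.177,0.283,-0.215,0,0,21]]

```text
clock: 32.02
tcp_pos: [0.6133, 0.0201, 0.2253]
orientation: [-0.0, 0.689, 0.725, -0.0]
wrist_force: [0.4, 0.2, -0.5]
finger_gap: 0.0592
grip_force: 65.7
```

Call:
drive_tool:
  deltas:
    - [[255,0,0,0.004,0,0,0],[255,0,0,0.004,0,0,0],[255,0,0,0.004,0,0,0]]

```text
clock: 32.4
tcp_pos: [0.6144, 0.0207, 0.2227]
orientation: [0.0, 0.689, 0.725, 0.0]
wrist_force: [-0.2, 0.6, -0.3]
finger_gap: 0.0591
grip_force: 65.7
```

```bash
cat > ends.py <<'E'
import sys
from h import *
# lower-box face band and held-box face band (m): +y ends in the scene view, -y lid end in top view
b=[float(v) for v in sys.argv[1:5]]
s=get_state(); t=s["tcp_pos"][:2]; a=np.radians(3)
for n in("scene","top"):
    im,d,P=look(n); z=P[...,2]; S=cv2.cvtColor(im,cv2.COLOR_RGB2HSV)[...,1]
    D=P[...,:2]-t; cy=D@[-np.sin(a),np.cos(a)]; cx=D@[np.cos(a),np.sin(a)]
    for lo,hi in(b[:2],b[2:]):
        k=(z>lo)&(z<hi)&(abs(cx)<.022)&(S<60)
        for e,kk in(("+y",k&(cy>.05)&(cy<.1)),("-y",k&(cy<-.05)&(cy>-.1))):
            if kk.sum()>5: print(n,lo,e,kk.sum(),np.percentile(cy[kk],[10,50,90]).round(4))
E
python3 ends.py .145 .185 .22 .245; S=$(python3 -c "print(.209+.046)"); python3 held.py 0.255; python3 plan.py 614.8 21 203 3
```

```text
scene 0.145 +y 105 [0.0707 0.0729 0.0753]
scene 0.22 +y 67 [0.069  0.0714 0.0738]
top 0.22 -y 6 [-0.0717 -0.0712 -0.0622]
scene 468 z 0.2547 rel tcp: long [-0.022   0.0728] wide [-0.0296  0.033 ]
top 77 z 0.254 rel tcp: long [-0.07   -0.0507] wide [-0.0287  0.0288]
tcp [614.5  21.1 222.6] j [-0.1   0.39  0.14  1.32 -0.    1.42] t 32.6 F [-0.6  1.5 -1. ] gap 0.0592
shift [-0.0001  0.0003  0.0196] turn [ 0.  0. -0.]
```

Call:
drive_tool:
  deltas:
    - [[255,0.0013,0.0003,0.008,0,0,0],[255,0.0013,0.0003,0.01,0,0,0],[255,0.0013,0.0003,0.012,0,0,0],[255,0.0013,0.0003,0.014,0,0,0],[255,0.0013,0.0003,0.016,0,0,0],[255,0.0013,0.0003,0.018,0,0,0],[255,0.0013,0.0003,0.019,0,0,0],[255,0.0013,0.0003,0.019,0,0,0]]

```text
clock: 33.6
tcp_pos: [0.6145, 0.0225, 0.2032]
orientation: [0.0, 0.688, 0.725, -0.0]
wrist_force: [-0.1, 0.2, -1.9]
finger_gap: 0.0588
grip_force: 65.8
```

```bash
python3 held.py 0.235; python3 plan.py 614.8 21 203 3
```

```text
scene 475 z 0.2349 rel tcp: long [-0.0256  0.0728] wide [-0.029   0.0324]
top 86 z 0.2347 rel tcp: long [-0.07   -0.0498] wide [-0.0304  0.0298]
tcp [614.6  22.5 203.3] j [-0.09  0.4   0.1   1.27 -0.    1.42] t 33.7 F [-1.   0.2 -1.4] gap 0.0591
shift [-0.0015  0.0002  0.0003] turn [ 0.  0. -0.]
```

Call:
drive_tool:
  deltas:
    - [[255,0,0,0.001,0,0,0],[0,0,0,0.001,0,0,0],[0,0,0,0.001,0,0,0],[0,0,0,0.001,0,0,0],[0,0,0,-0.04,0,0,0],[0,0,0,-0.07,0,0,0],[0,0,0,-0.07,0,0,0],[0,0,0,-0.07,0,0,0]]

```text
clock: 34.7
tcp_pos: [0.6143, 0.0225, 0.2726]
orientation: [-0.0, 0.688, 0.725, -0.0]
wrist_force: [0.4, -0.1, 0.3]
finger_gap: 0.0855
grip_force: 0.0
```

```bash
python3 plan.py 441 -47.5 200 -23
```

```text
tcp [614.3  22.5 272.6] j [-0.09  0.39  0.25  1.44 -0.    1.42] t 34.7 F [ 0.4 -0.1  0.3] gap 0.0855
shift [-0.0609 -0.1767  0.0727] turn [-0.  0. 26.]
```

Call:
drive_tool:
  deltas:
    - [[0,-0.02,-0.058,0,0,0,5],[0,-0.04,-0.115,0,0,0,15],[0,-0.061,-0.177,0.01,0,0,26],[0,-0.061,-0.177,0.072,0,0,26],[0,-0.061,-0.177,0.072,0,0,26],[0,-0.061,-0.177,0.072,0,0,26],[0,-0.061,-0.177,0.072,0,0,26]]

```text
clock: 35.58
tcp_pos: [0.4439, -0.0481, 0.2038]
orientation: [0.002, 0.834, 0.552, 0.002]
wrist_force: [0.6, -0.4, 0.2]
finger_gap: 0.0856
grip_force: 0.0
```

```bash
python3 plan.py 441 -47.5 11 -23; python3 pile.py
```

```text
tcp [443.9 -48.1 203.8] j [-0.29  0.07 -0.32  1.17 -0.    1.68] t 35.575 F [ 0.6 -0.4  0.2] gap 0.0856
shift [-0.0006 -0.0038  0.1927] turn [ 0.3 -0.   0. ]
scene 693 top z 234.5 tilt [-0.005 -0.005] ((616.933837890625, 25.803314208984375), (63.14244079589844, 148.9883575439453), 2.958792209625244)
stapler [(np.int64(346), 345, 314, 505.7, 420.1, np.float64(48.8), 27, 123, 75.6)]
top 772 top z 235.3 tilt [-0.012 -0.005] ((614.8584594726562, 21.10537338256836), (61.64775848388672, 136.9142303466797), 3.4541797637939453)
stapler [(np.int64(314), 156, 220, 499.9, 410.9, np.float64(47.4), 24, 121, 74.4)]
```

Call:
drive_tool:
  deltas:
    - [[0,0,-0.002,0.06,0,0,0],[0,0,-0.002,0.12,0,0,0],[0,0,-0.002,0.17,0,0,0],[0,0,-0.002,0.191,0,0,0],[0,0,-0.002,0.191,0,0,0],[0,0,-0.002,0.191,0,0,0],[255,0,-0.002,0.191,0,0,0],[255,0,-0.002,0.191,0,0,0],[255,0,-0.002,0.191,0,0,0],[255,0,-0.002,0.191,0,0,0],[255,0,-0.002,0.191,0,0,0]]

```text
clock: 37.05
tcp_pos: [0.4405, -0.0472, 0.0119]
orientation: [0.001, 0.834, 0.552, 0.001]
wrist_force: [-0.6, 1.1, 6.4]
finger_gap: 0.0594
grip_force: 64.2
```

```bash
python3 plan.py 614.8 21.5 275 3
```

```text
tcp [440.5 -47.2  11.9] j [-0.29  0.26 -0.63  0.68  0.    1.68] t 37.05 F [-0.6  1.1  6.4] gap 0.0594
shift [ 0.1315  0.1344 -0.2626] turn [  0.2   0.  -26. ]
```

Call:
drive_tool:
  deltas:
    - [[255,0,0,-0.055,0,0,0],[255,0,0,-0.11,0,0,0],[255,0,0,-0.165,0,0,0],[255,0,0,-0.22,0,0,0],[255,0.01,0.01,-0.263,0,0,-5],[255,0.131,0.134,-0.263,0,0,-26],[255,0.131,0.134,-0.263,0,0,-26],[255,0.131,0.134,-0.263,0,0,-26],[255,0.131,0.134,-0.263,0,0,-26],[255,0.131,0.134,-0.263,0,0,-26],[255,0.131,0.134,-0.252,0,0,-26],[255,0.131,0.134,-0.252,0,0,-26]]

```text
clock: 38.55
tcp_pos: [0.6122, 0.0209, 0.2618]
orientation: [-0.0, 0.689, 0.725, -0.0]
wrist_force: [-0.3, 0.3, -1.3]
finger_gap: 0.0595
grip_force: 66.1
```

Call:
drive_tool:
  deltas:
    - [[255,0,0,0.003,0,0,0],[255,0,0,0.003,0,0,0],[255,0,0,0.003,0,0,0]]

```text
clock: 38.92
tcp_pos: [0.6136, 0.0213, 0.2595]
orientation: [0.0, 0.689, 0.725, 0.0]
wrist_force: [-0.4, 0.5, -1.9]
finger_gap: 0.0594
grip_force: 66.1
```

```bash
python3 ends.py .20 .226 .26 .284; python3 held.py 0.294; python3 plan.py 614.8 21.5 242 3
```

```text
scene 0.2 +y 75 [0.0705 0.0729 0.0747]
scene 0.26 +y 79 [0.0674 0.0702 0.073 ]
top 0.26 -y 15 [-0.0736 -0.0662 -0.0563]
scene 460 z 0.2925 rel tcp: long [-0.0234  0.0706] wide [-0.0309  0.0337]
top 79 z 0.2923 rel tcp: long [-0.0715 -0.0501] wide [-0.0295  0.0297]
tcp [613.7  21.4 259.3] j [-0.1   0.39  0.22  1.4  -0.    1.42] t 39.125 F [-1.  -0.4 -0.9] gap 0.0595
shift [0.0001 0.0011 0.0173] turn [ 0.  0. -0.]
```

Call:
drive_tool:
  deltas:
    - [[255,0.0023,0.001,0.005,0,0,0],[255,0.0023,0.001,0.007,0,0,0],[255,0.0023,0.001,0.009,0,0,0],[255,0.0023,0.001,0.011,0,0,0],[255,0.0023,0.001,0.013,0,0,0],[255,0.0023,0.001,0.015,0,0,0],[255,0.0023,0.001,0.017,0,0,0],[255,0.0023,0.001,0.017,0,0,0]]

```text
clock: 40.12
tcp_pos: [0.6145, 0.0237, 0.2422]
orientation: [-0.0, 0.688, 0.725, -0.0]
wrist_force: [-0.2, -0.4, -2.1]
finger_gap: 0.0592
grip_force: 66.3
```

```bash
python3 held.py 0.275; python3 plan.py 614.8 23.5 242 3
```

```text
scene 482 z 0.2748 rel tcp: long [-0.0382  0.072 ] wide [-0.0286  0.0334]
top 93 z 0.2748 rel tcp: long [-0.0713 -0.0499] wide [-0.0297  0.0288]
tcp [614.5  23.7 242.3] j [-0.09  0.39  0.18  1.36 -0.    1.43] t 40.225 F [ 0.1  0.7 -1.7] gap 0.0588
shift [-0.0002  0.0003  0.0003] turn [ 0.  0. -0.]
```

In the recesses (lid at about 276 mm as expected). Release, rise and move away.

Call:
drive_tool:
  deltas:
    - [[255,0,0,0.001,0,0,0],[0,0,0,0.001,0,0,0],[0,0,0,0.001,0,0,0],[0,0,0,0.001,0,0,0],[0,0,0,-0.04,0,0,0],[0,0,0,-0.075,0,0,0],[0,0,0,-0.075,0,0,0],[0,0,-0.06,-0.075,0,0,0],[0,0,-0.12,-0.075,0,0,0],[0,0,-0.2,-0.075,0,0,0],[0,0,-0.2,-0.075,0,0,0],[0,0,-0.2,-0.075,0,0,0]]

```text
clock: 41.72
tcp_pos: [0.4144, 0.0133, 0.3174]
orientation: [0.001, 0.689, 0.725, 0.0]
wrist_force: [0.2, 0.5, 0.4]
finger_gap: 0.0852
grip_force: 0.0
```

```bash
python3 pile.py; python3 - <<'E'
from h import *
im,d,P=look("scene"); save("end.png",im,(160,80,400,380),2)
z=P[...,2]; a=np.radians(3); D=P[...,:2]-[.6165,-.0]; cy=D@[-np.sin(a),np.cos(a)]; cx=D@[np.cos(a),np.sin(a)]
for lo in np.arange(-.12,-.06,.008):
    k=(abs(cx)<.013)&(cy>lo)&(cy<lo+.008)&(z<.14)&(z>.06); print(round(lo+.004,3),np.round(np.percentile(z[k],[10,50,90]),3) if k.any() else "",end=" ")
E
```

```text
scene 750 top z 274.3 tilt [ 0.002 -0.002] ((616.88671875, 24.12908172607422), (63.89787673950195, 148.6912841796875), 3.057730197906494)
stapler [(np.int64(347), 345, 314, 505.2, 420.2, np.float64(49.2), 26, 123, 73.0)]
top 801 top z 275.0 tilt [-0.014 -0.005] ((614.5358276367188, 20.86783218383789), (62.28864669799805, 137.06378173828125), 3.0175836086273193)
stapler [(np.int64(316), 157, 220, 499.3, 409.9, np.float64(48.1), 24, 121, 74.6)]
-0.116 [0.081 0.085 0.087] -0.108 [0.076 0.083 0.087] -0.1 [0.082 0.085 0.086] -0.092 [0.084 0.084 0.084] -0.084  -0.076  -0.068  -0.06
```

View pics/end.png

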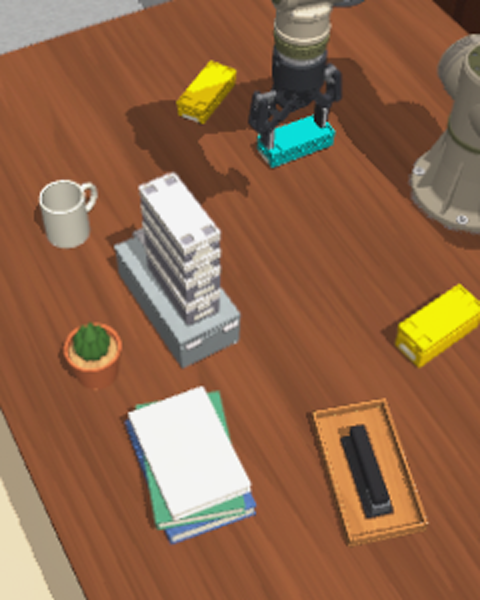

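The view shows all four boxes in one upright pile on the chest at (185,245) and the stapler upright in the tray at (365,470). The mug, plant and books are untouched, and the arm is clear.

```bash
python3 -c "from workcell import hand_in; print(hand_in())"
```

```text
the job is handed in; nothing more can be done
None
```

The job is handed in: the stapler is in the tray, the hasp is fastened, and all four white boxes are stacked on the chest with the deep ones below. My last measurements agreed with this, but the hand-in gave no verdict.

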